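# Bin a spent tube and ease the spring flap shut

## Task

Throw the spent sample tube that stands in the tube rack into the open bench waste bin, so that it goes right down the chute; the chute takes a tube only when it lies lengthwise along the mouth, so the tube has to be laid down on the worktop and taken again across its middle. Then ease the bin's spring flap down by its handle until it is fully shut, never letting it slam. Leave everything else, also the marker in the rack, where it is.

Things in the scene. Friction and masses are not known exactly. Their poses are not given: they have to be found in the camera images.
- tube_mid (a point): middle (on the axis) of the spent tube: capped clear conical tube, 20 mm across, 119 mm long, about 20 g, does not roll. Its y axis runs along the tube from the blue screw cap to the conical tip. At the start upright, cap up, in an outer hole of the rack, its middle 68 mm and its top 127 mm above the worktop, the upper 57 mm free above the rack.
- tube_rack: fixed white tube rack, 56 (x) x 150 (y) x 70 mm high; origin at the centre of its underside. Three 25 mm square holes in a row along its y axis, at y = -50, 0 and +50 mm; the middle one is empty, an outer one holds the tube and the other a marker.
- marker_mid (a point): middle of the black-and-white marker pen, 17 mm across and 135 mm long, that stands upright in the other outer hole of the rack. It stays there.
- waste_bin: fixed grey bench bin, 128 (x) x 160 (y) x 150 mm high, a spring strut 14 mm out on its +y side; origin at the centre of its underside; front to its -x. The mouth runs along the front of its top. Under it a polished baffle falls 35 degrees to the rear beneath a skirt: a tube lying along y slides through and drops to the floor; an upright one sticks out and the flap cannot shut.
- bin_mouth (a point): centre of the mouth at rim height, 150 mm above the worktop. The mouth is 42 mm wide along the bin's x and 152 mm long along the bin's y.
- flap_hinge (a point): middle of the flap's hinge axis on the bin, 6 mm above the rim; the axis runs along the bin's y. The flap swings up from the front and back over the hinge.
- flap_handle (a point): middle of the flap's handle: round steel bar, 12 mm thick, along the bin's y, 84 mm clear between its arms, 138 mm from the hinge axis in the flap's plane, 41 mm beyond the flap's edge. With the flap shut it is at hinge height, 44 mm in front of the front wall. It can be pinched from above across its thickness all the way and turns in the grip.
- flap (a joint): flap angle, rad: 0 fully shut, 1.85 fully open (a little behind upright), as at the start. An over-centre spring holds it open above about 1.35 (about 4 N at the handle to pull it forward); below that it pulls it shut with up to 5 N at the handle. Let go within the last 10 mm of the handle's way it closes softly; from higher it slams.
- beaker: clear beaker, 56 mm wide and 70 mm high, a bystander; origin at the centre of its underside
- strip_box: small white-and-green carton lying flat, 36 x 60 x 17 mm, a bystander; origin at the centre of its underside
- timer: white lab timer lying on its back, 64 x 62 x 19 mm, a bystander; origin at the centre of its underside
Mind the look-alikes: they are no part of the job. What is shaped like the part that bears tube_mid but red or yellow is not meant.

How it is judged (in metres and radians):
On the way:
1. the tube has slid down the chute and lies on the bin's floor, the flap still open (z of tube_mid in the frame of waste_bin below 0.045 m and x of tube_mid in the frame of waste_bin between -0.058 and 0.058 m and y of tube_mid in the frame of waste_bin between -0.07 and 0.07 m and value of joint flap above 0.8 rad), for 0.2 s.
At the end, for the whole second after the job is handed in: The tube lies still down in the bin, its middle inside the bin's walls (within 58 mm of the bin's centre along its x, 70 mm along its y) and less than 45 mm above the worktop; the flap is shut to within 0.04 rad (z of tube_mid in the frame of waste_bin below 0.045 m and x of tube_mid in the frame of waste_bin between -0.058 and 0.058 m and y of tube_mid in the frame of waste_bin between -0.07 and 0.07 m and linear speed of spent_tube below 0.05 m/s and value of joint flap below 0.04 rad); the robot touches nothing.
It fails at once if the flap slams: it closes faster than 3 rad/s (0.4 m/s at the handle) (velocity of joint flap below -3 rad/s).
It fails at once if the marker, the beaker, the small carton or the timer is moved by more than 30 mm (distance of any of marker_mid, beaker, strip_box, timer from where it was at the start of the episode above 0.03 m).
It also fails if it takes over 70 s, if anything falls off the work surface, if the arm or the gripper's body presses on something with over 40 N, if the wrist force passes 120 N, or if a joint passes its speed limit or range.

## Robot

A 6-joint arm with a two-finger parallel gripper is mounted at the origin on a cart in front of the work surface, level with it; the furniture and walls round the work are solid. World frame = base frame: x ahead of the robot, y to its left, z up, the work surface at z = 0. Lengths are in mm, angles in rad, forces in N, time in s.
With the tool pointing down it reaches from about 375 to 825 mm from the base axis. Payload 5.5 kg.
Tool frame: the origin (TCP) lies midway between the tips of the shut fingers; the grasp point (between the pads) lies bot.hold_point_z behind it (bot.hold_point_z is the distance from the TCP to the grasp point, in mm); z points along the fingers, y is the direction in which the jaws open and shut (so a half turn about z gives the same grasp; the last joint's range is limited). The gripper opens to 85 mm and grips with 20 to 120 N. Pads are 22 mm wide; open, the fingers measure 114 mm over their backs; the gripper's body (76 mm by 85 mm) begins 54 mm behind the grasp point. The pads swing forward as they close: fully open they stand 13 mm farther back than shut.
Start: joints at [-1.316, 0.314, -0.047, 1.21, 0, 1.571], TCP at [151.228, -580.625, 231.299] pointing down, gripper open.
Joint ranges: [-2.67, 2.67], [-0.69, 1.73], [-1.03, 1.25], [-2.08, 2.16], [-1.42, 1.45], [-3.14, 3.14]. Speed limits (rad/s): [2.39, 2.39, 3.01, 3.14, 3.14, 3.14].

## Interface

Orientations are given as a 3x3 rotation matrix whose columns are the frame's x, y, z axes.
In Python, from station import bot gives the robot as it stands. Calls block until the motion is done:
- bot.reach(position, orientation): joint-space move of the TCP to a pose.
- bot.line_to(position, attitude=None, v=150, threshold=None): straight line of the TCP; attitude=None keeps the orientation; v is the mean speed in mm/s. With threshold (N) it stops when the force on the tool has changed by that much, and returns True; else False.
- bot.set_joints(angles): joint-space move.
- bot.command_gripper(opening, force=None): finger opening in mm; force is the grip in N (None keeps the last); returns when the fingers have stopped.
- bot.sleep(seconds).
- bot.inverse_kinematics(position, orientation): joint angles nearest the present ones, or None.
- bot.get_obs(): the state.
- bot.snapshot(name): name is "side" or "top" or "wrist"; returns the picture (420x560x3 uint8, red, green, blue); there is no depth.
- bot.calibration(name): a dict with "camera_matrix" (3x3 intrinsics, pixels), "camera_from_world" (4x4, takes a point from world to camera coordinates); the wrist camera has in their place "T_tool_cam" (4x4, takes a point from camera to tool coordinates, whose origin is the TCP and whose axes are the flange's). Camera axes: x right, y down, z forward; pixel columns grow to the right and rows downward; lengths in mm; the calibration is good to about 2 mm. A picture is of the moment at which its call begins: read the wrist's pose just before it. calibration takes no time and is no camera call.
A pose or a line that the arm cannot do raises bot.IKError and nothing moves.
- bot.finish_job(): hands the job in, once; it reports no verdict.
The state is a dict: "time": time; "q": joint angles; "joint_velocities": joint speeds; "tau": joint torques, N m; "ee_pos": TCP position; "tool_rot": TCP orientation; "wrist_force": force on the tool from outside, world axes, zero at the start; "moment": the same for the moment, N m; "finger_gap": finger opening in mm.
Only numpy, scipy, OpenCV 4.12 (cv2) and the standard library are available. Lean on these libraries where they do the work, as an engineer would, in place of code of your own. Each camera call takes 0.05 s, during which the arm holds its last target. There are 200 camera calls.

## Working session

There is one attempt and no reset: what is moved stays moved. The work goes in short steps, each a Python script; the robot and the scene stay as the last script left them, time stands still between calls to the robot, and variables do not carry over. Pictures are saved under pics/ and viewed, about 8 in all and at most 12, crops included, and the job is handed in when it is done.

```bash
ls; mkdir -p pics; python3 - <<'E'
from station import bot
import cv2, numpy as np
for n in("side","top"):
    im=bot.snapshot(n); cv2.imwrite(f"pics/{n}0.png",im[:,:,::-1])
    c=bot.calibration(n); print(n,np.round(c["camera_matrix"],1).tolist(),np.round(c["camera_from_world"],4).tolist())
print(bot.calibration("wrist"),bot.hold_point_z); print(bot.get_obs())
E
```

```text
pics
side [[541.3, 0.0, 282.8], [0.0, 541.3, 204.3], [0.0, 0.0, 1.0]] [[-0.993, 0.1182, -0.0087, 487.2721], [0.0552, 0.3969, -0.9162, 33.2551], [-0.1048, -0.9102, -0.4006, 1375.6282], [0.0, 0.0, 0.0, 1.0]]
top [[416.5, 0.0, 277.8], [0.0, 416.5, 208.1], [0.0, 0.0, 1.0]] [[-0.0043, -1.0, 0.0041, 65.8114], [-0.9848, 0.0035, -0.1736, 518.421], [0.1736, -0.0048, -0.9848, 1061.183], [0.0, 0.0, 0.0, 1.0]]
{'camera_matrix': array([[318.89360671,   0.        , 277.01503943],
       [  0.        , 318.89360671, 207.02410686],
       [  0.        ,   0.        ,   1.        ]]), 'T_tool_cam': array([[-2.00706207e-04, -9.56340243e-01, -2.92255538e-01,
         7.51399618e+01],
       [ 9.99999973e-01, -1.57053515e-04, -1.72826854e-04,
        -1.77759773e-01],
       [ 1.19381516e-04, -2.92255564e-01,  9.56340248e-01,
        -1.43299030e+02],
       [ 0.00000000e+00,  0.00000000e+00,  0.00000000e+00,
         1.00000000e+00]])} 18.700000000000003
{'time': 0.1, 'q': array([-1.31600466e+00,  3.14163448e-01, -4.79778084e-02,  1.21026491e+00,
        3.98069376e-06,  1.57082158e+00]), 'joint_velocities': array([-4.62185222e-04, -4.77611917e-04,  1.86997956e-03, -9.38007547e-05,
        2.69444958e-04,  3.09333238e-04]), 'tau': array([ 1.00223776e-04, -5.40765524e+01,  3.40541518e+01,  1.11240245e-02,
        4.46566969e-05, -6.89335895e-07]), 'ee_pos': array([ 151.08874465, -580.0961799 ,  230.5165098 ]), 'tool_rot': array([[ 9.67722191e-01,  2.52019048e-01, -4.01898892e-04],
       [ 2.52019368e-01, -9.67720935e-01,  1.55887427e-03],
       [ 3.94003720e-06, -1.60984353e-03, -9.99998704e-01]]), 'wrist_force': array([ 0.12335775,  0.07764639, -0.92848052]), 'moment': array([ 0.01729015, -0.0767665 ,  0.0085562 ]), 'finger_gap': 85.3440606657509}
```

View pics/side0.png

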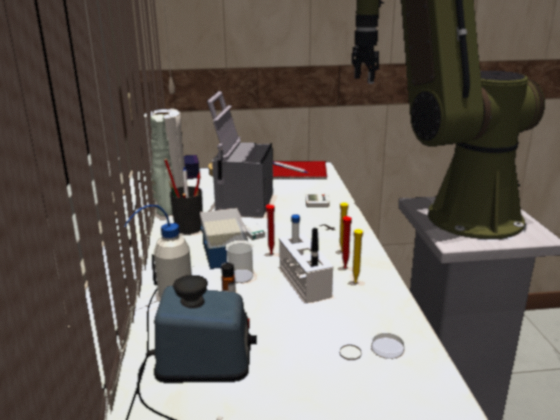

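View pics/top0.png

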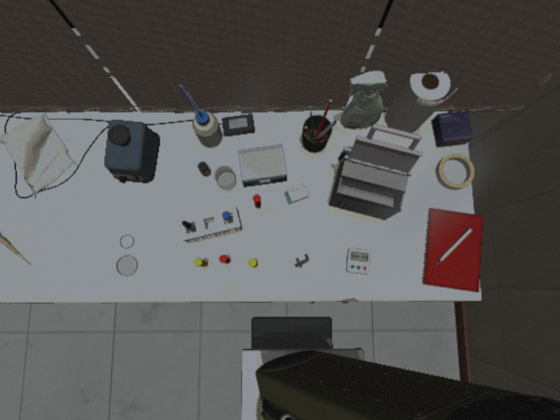

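The blue-capped tube shows at top (227,216) / side (295,218). The red ones (top 257,200 and 224,259) and yellow ones (200,263 and 253,263) are look-alikes. The marker is at top (188,226), and the bin with its open flap is around top (375,175). I'll enlarge these areas next.

```bash
python3 - <<'E'
import cv2, numpy as np
t=cv2.imread("pics/top0.png"); s=cv2.imread("pics/side0.png")
a=cv2.resize(t[180:280,170:303],(798,600),interpolation=cv2.INTER_CUBIC)
b=cv2.resize(t[115:225,320:450],None,fx=5.4,fy=5.4,interpolation=cv2.INTER_CUBIC)
c=cv2.resize(s[85:305,200:360],None,fx=2.7,fy=2.7,interpolation=cv2.INTER_CUBIC)
g=lambda i:np.clip(255*(i/255.)**0.6,0,255).astype(np.uint8)
cv2.imwrite("pics/a.png",g(a));cv2.imwrite("pics/b.png",g(b));cv2.imwrite("pics/c.png",g(c));print(a.shape,b.shape,c.shape)
E
```

```text
(600, 798, 3) (594, 702, 3) (594, 432, 3)
```

View pics/a.png

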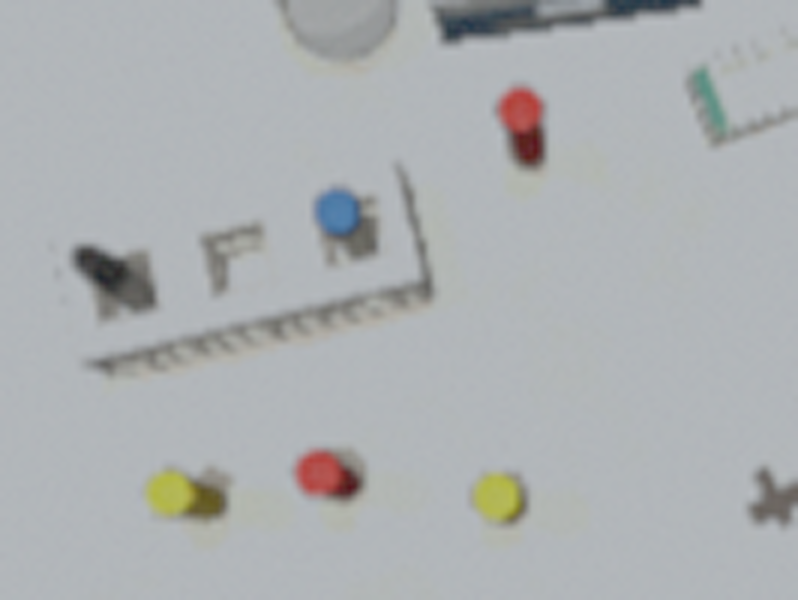

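View pics/b.png

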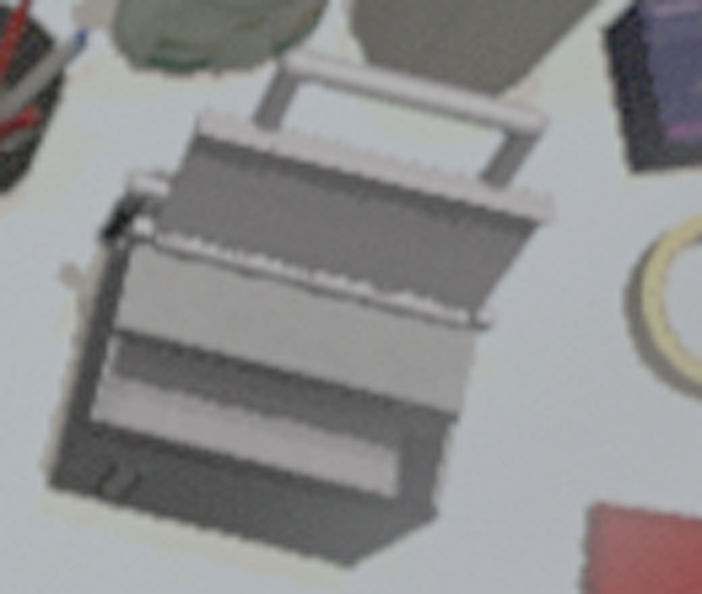

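Crop a: the blue cap is at (337,213), standing in the rack hole at its right (−y) end. The marker is in the left hole at about (100,265), and the red and yellow tubes stand outside the rack, so the blue-capped one is the target. Crop b: the bin's rim front edge runs (90,425)–(435,515), the mouth's rear edge (115,330)–(455,415), and the handle bar (285,60)–(545,125).

```bash
cat > h.py <<'E'
from station import bot
import numpy as np, cv2
def ray(n,px,obs=None):
    c=bot.calibration(n);K=c["camera_matrix"]
    if n=="wrist":
        T=np.eye(4);T[:3,:3]=obs["tool_rot"];T[:3,3]=obs["ee_pos"];M=T@c["T_tool_cam"]
    else: M=np.linalg.inv(c["camera_from_world"])
    d=M[:3,:3]@np.linalg.solve(K,[px[0],px[1],1.]);return M[:3,3],d
def atz(n,px,z,obs=None):
    o,d=ray(n,px,obs);return o+d*(z-o[2])/d[2]
def down(phi):  # tool down, jaw (y) axis at world angle phi
    y=np.array([np.cos(phi),np.sin(phi),0]);z=np.array([0,0,-1.]);return np.c_[np.cross(y,z),y,z]
E
python3 - <<'E'
from h import *
A=lambda u,v:(170+u/6,180+v/6)
B=lambda u,v:(320+u/5.4,115+v/5.4)
np.set_printoptions(precision=1,suppress=True)
print("cap",atz("top",A(337,213),127), atz("side",(295,217),127))
for p in[(90,357),(428,285),(400,163)]:print("rack",atz("top",A(*p),70))
print("emptyhole",atz("top",A(232,258),70),"markhole",atz("top",A(128,286),70))
for p in[(90,425),(435,515),(115,330),(455,415),(140,235),(480,322)]:print("bin150",p,atz("top",B(*p),150))
for p in[(50,485),(350,565)]:print("bin0",p,atz("top",B(*p),0))
zh=156+138*np.sin(1.85)
for p in[(285,60),(545,125)]:print("handle",zh,atz("top",B(*p),zh))
for n,u in[("box",(297,194)),("timer",(359,261)),("beaker",(226,180)),("red1",(257,200)),("red2",(224,259)),("y2",(253,263))]:print(n,atz("top",u,100 if n[0] in'ry' else 15))
E
```

```text
cap [486.3 190.5 127. ] [489.4 205.4 127. ]
rack [433.5 301.7  70. ]
rack [463.9 157.9  70. ]
rack [517.1 170.6  70. ]
emptyhole [475.9 242.2  70. ] markhole [464.  286.4  70. ]
bin150 (90, 425) [535.  -78.2 150. ]
bin150 (435, 515) [ 493.6 -230.6  150. ]
bin150 (115, 330) [578.7 -90.8 150. ]
bin150 (455, 415) [ 539.  -242.1  150. ]
bin150 (140, 235) [ 623.1 -103.5  150. ]
bin150 (480, 322) [ 581.9 -255.8  150. ]
bin0 (50, 485) [535.4 -79.2   0. ]
bin0 (350, 565) [ 493.3 -231.3    0. ]
handle 288.6559780105914 [ 653.1 -139.   288.7]
handle 288.6559780105914 [ 625.9 -240.5  288.7]
box [563.1  10.6  15. ]
timer [ 379.7 -152.9   15. ]
beaker [603.3 206.2  15. ]
red1 [530.  116.5 100. ]
red2 [381.9 197.3 100. ]
y2 [371.8 125.7 100. ]
```

View pics/c.png

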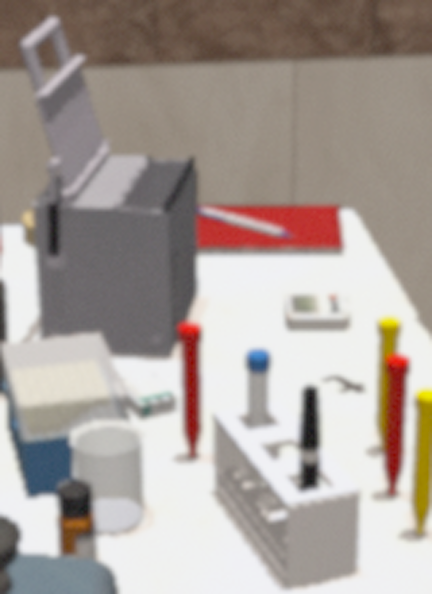

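Crop c confirms that the blue-capped tube (258,358) is in the rack next to the marker, and that the flap stands open behind the mouth. The numbers agree: the bin front is 158 mm (160 given), the mouth's rear edge is 46 mm behind the front, and the rack length measures 147 mm (150 given). Next I'll check tilted grasps by IK.

```bash
cat >> h.py <<'E'
H=bot.hold_point_z
def tilt(a,t):  # tool dir azimuth a, t deg from vertical (t>0: points along a); camera side up; jaw horizontal
    a,t=np.radians([a,t]);f=np.array([np.cos(a),np.sin(a),0]);u=np.array([0,0,1.])
    z=np.sin(t)*f-np.cos(t)*u;x=np.cos(t)*f+np.sin(t)*u
    return np.c_[x,np.cross(z,x),z]
def tcp(g,R,h=H): return np.asarray(g,float)+h*R[:,2]
yb=np.array([41.4,152.4,0]);yb/=np.linalg.norm(yb);xb=np.array([yb[1],-yb[0],0])
front=np.array([514.3,-154.4,0]);mouth=front+25*xb;hinge=front+94*xb+[0,0,156]
def handle(th): return hinge-138*np.cos(th)*xb+[0,0,138*np.sin(th)]
E
python3 - <<'E'
from h import *
np.set_printoptions(precision=2,suppress=True)
tube=np.array([486.3,189,106])
ik=bot.inverse_kinematics
for a in range(-30,121,15):
  for t in (30,45,60,75,90):
    R=tilt(a,t);G=[tube,tube-90*R[:,2],tube+[0,0,75]]
    for fl in(0,1):
      Rf=R@np.diag([-1,-1,1]) if fl else R
      if all(ik(tcp(g,Rf),Rf) is not None for g in G):
        L=[]
        for t2 in range(-90,1,10):
          R2=tilt(a,t2); R2=R2@np.diag([-1,-1,1]) if fl else R2
          if ik(tcp([450,20,14],R2),R2) is not None: L.append(t2)
        print(a,t,fl,"lay tilts",L, ik(tcp(tube,Rf),Rf))
phi=np.arctan2(xb[1],xb[0])
for f in(0,np.pi):
  R=down(phi+f)
  print("mouth",ik([*mouth[:2],240],R),[ik(tcp(handle(th),R),R) is not None for th in np.linspace(1.85,0,6)])
print(mouth,handle(1.85),handle(0),atz("top",(430,82),260),atz("top",(360,85),150),atz("top",(316,130),100))
E
```

```text
-30 30 0 lay tilts [-80, -70, -60, -50, -40, -30, -20, -10, 0] [ 0.65  0.14 -0.74  0.46 -0.48 -2.02]
-30 30 1 lay tilts [-80, -70, -60, -50, -40, -30, -20, -10, 0] [ 0.65  0.14 -0.74  0.46 -0.48  1.12]
-30 45 0 lay tilts [-80, -70, -60, -50, -40, -30, -20, -10, 0] [ 0.79  0.19 -0.85  0.29 -0.75 -1.92]
-30 45 1 lay tilts [-80, -70, -60, -50, -40, -30, -20, -10, 0] [ 0.79  0.19 -0.85  0.29 -0.75  1.22]
-30 60 0 lay tilts [-80, -70, -60, -50, -40, -30, -20, -10, 0] [ 0.91  0.31 -0.91  0.11 -1.03 -1.84]
-30 60 1 lay tilts [-80, -70, -60, -50, -40, -30, -20, -10, 0] [ 0.91  0.31 -0.91  0.11 -1.03  1.3 ]
-30 75 0 lay tilts [-80, -70, -60, -50, -40, -30, -20, -10, 0] [ 0.99  0.49 -0.95 -0.1  -1.3  -1.8 ]
-30 75 1 lay tilts [-80, -70, -60, -50, -40, -30, -20, -10, 0] [ 0.99  0.49 -0.95 -0.1  -1.3   1.34]
-15 30 0 lay tilts [-70, -60, -50, -40, -30, -20, -10, 0] [ 0.6   0.06 -0.86  0.3  -0.39 -2.35]
-15 30 1 lay tilts [-70, -60, -50, -40, -30, -20, -10, 0] [ 0.6   0.06 -0.86  0.3  -0.39  0.79]
0 30 0 lay tilts [-70, -60, -50, -40, -30, -20, -10, 0] [ 0.52 -0.   -0.94  0.17 -0.25 -2.68]
0 30 1
[... 4510 characters left out ...]
, -50, -40, -30, -20, -10, 0] [-0.07  0.8  -0.07  1.47  0.8   0.64]
120 60 1 lay tilts [-90, -80, -70, -60, -50, -40, -30, -20, -10, 0] [-0.07  0.8  -0.07  1.47  0.8  -2.51]
120 75 0 lay tilts [-90, -80, -70, -60, -50, -40, -30, -20, -10, 0] [-0.11  1.02  0.07  1.77  0.89  0.34]
120 75 1 lay tilts [-90, -80, -70, -60, -50, -40, -30, -20, -10, 0] [-0.11  1.02  0.07  1.77  0.89 -2.8 ]
mouth [-0.29  0.24 -0.13  1.21  0.    1.55] [True, True, True, True, True, True]
mouth [-0.29  0.24 -0.13  1.21  0.   -1.6 ] [True, True, True, True, True, True]
[ 538.43 -160.95    0.  ] [ 641.71 -189.01  288.66] [ 471.84 -142.87  156.  ] [ 768.5  -279.94  260.  ] [ 816.3  -145.54  150.  ] [715.62 -36.65 100.  ]
```

```bash
python3 - <<'E'
from h import *
np.set_printoptions(precision=2,suppress=True)
tube=np.array([486.3,189,102]);R=tilt(70,65)
pre=tcp(tube,R)-90*R[:,2]
print(bot.inverse_kinematics(pre+[0,0,130],R),bot.inverse_kinematics(pre,R))
p=bot.get_obs()["ee_pos"]
bot.line_to([p[0],p[1],400],v=300)
bot.reach([370,30,400],down(np.pi/2+np.pi/9+np.pi))
bot.command_gripper(50,30)
bot.reach(pre+[0,0,130],R); bot.line_to(pre,v=200)
o=bot.get_obs();im=bot.snapshot("wrist");cv2.imwrite("pics/w1.png",im[:,:,::-1])
np.savez("w1.npz",**o);print(o["time"],o["ee_pos"],pre,o["q"],o["finger_gap"])
c=bot.calibration("wrist")
E
```

```text
[-0.4   0.1  -0.72  0.87  1.13  1.45] [-0.4   0.32 -0.84  0.52  1.13  1.45]
5.6417 [464.8  128.33 132.98] [464.2  128.28 132.13] [-0.4   0.32 -0.84  0.52  1.13  1.45] 49.75568162107948
```

View pics/w1.png

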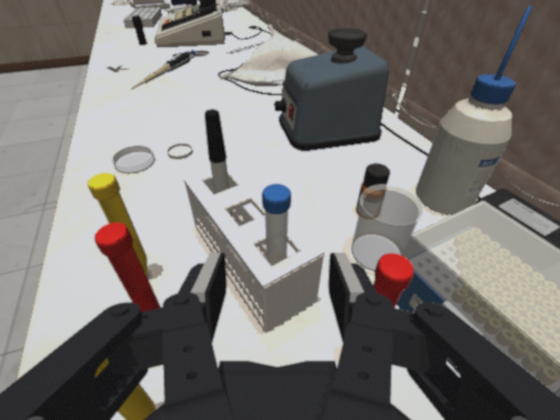

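The wrist picture shows the blue cap at (277,192), centred between the fingers. The red look-alike at (392,275) is clear on the right. I'll check the tube's position, then grasp.

```bash
python3 - <<'E'
from h import *
np.set_printoptions(precision=2,suppress=True)
o=dict(np.load("w1.npz"))
print("cap top",atz("wrist",(277,190),127,o),"red",atz("wrist",(394,268),119,o))
# body at tube exit from the rack
print("base",atz("wrist",(277,250),75,o))
tube=np.array([486.3,189,102]);R=o["tool_rot"]
f0=o["wrist_force"]
d=tcp(tube,tilt(70,65))
hit=bot.line_to(d,v=90,threshold=12)
bot.command_gripper(8,30)
o=bot.get_obs();print(hit,o["time"],o["ee_pos"],d,o["finger_gap"],o["wrist_force"]-f0)
E
```

```text
cap top [488.87 193.28 127.  ] red [529.52 116.4  119.  ]
base [486.13 185.65  75.  ]
False 7.1833 [492.37 204.73  94.42] [492.1  204.93  94.1 ] 25.447155966729934 [-0.48  0.71  2.36]
```

```bash
python3 - <<'E'
from h import *
np.set_printoptions(precision=2,suppress=True)
bot.command_gripper(0,30)
o=bot.get_obs();print(o["finger_gap"])
bot.line_to(o["ee_pos"]+[0,0,30],v=80)
o=bot.get_obs();print(o["finger_gap"],o["wrist_force"])
a=bot.snapshot("wrist");b=bot.snapshot("side")
b=cv2.resize(b[150:310,210:370],(420,420),interpolation=cv2.INTER_CUBIC)
cv2.imwrite("pics/w2.png",np.hstack([a[:,150:430],b])[:,:,::-1])
E
```

```text
25.657422060279245
25.666912686108144 [-0.31  0.6  -0.23]
```

View pics/w2.png

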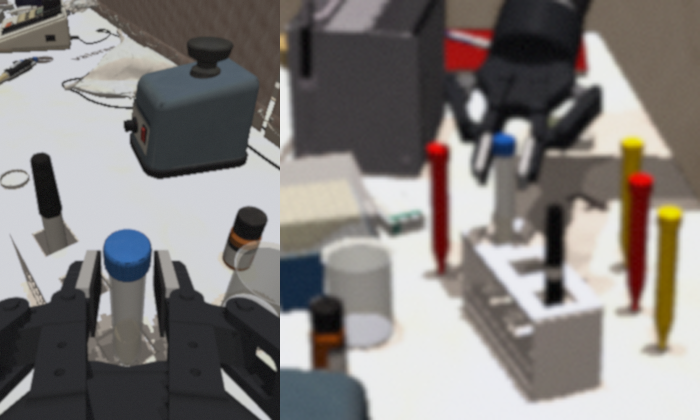

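The tube is lifted between the fingers (cap at 125,250 left; side view shows it up by about 30 mm), and the marker is still in place. Next I'll carry it over and lay it down.

```bash
python3 - <<'E'
from h import *
np.set_printoptions(precision=2,suppress=True)
o=bot.get_obs()
bot.line_to(o["ee_pos"]+[0,0,125],v=200)
R=tilt(100,-18); g=np.array([450,-10,0.])
print(bot.inverse_kinematics(tcp(g+[0,0,23],R),R))
bot.reach(tcp(g+[0,0,240],tilt(85,30)),tilt(85,30))
bot.reach(tcp(g+[0,0,150],R),R)
bot.line_to(tcp(g+[0,0,45],R),v=150)
hit=bot.line_to(tcp(g+[0,0,23],R),v=30,threshold=4)
o=bot.get_obs();print(hit,o["time"],o["ee_pos"],o["ee_pos"]-H*o["tool_rot"][:,2],o["finger_gap"])
cv2.imwrite("pics/s3.png",bot.snapshot("side")[:,:,::-1])
bot.command_gripper(60,30)
o=bot.get_obs()
bot.line_to(o["ee_pos"]-90*o["tool_rot"][:,2],v=200)
# view from above
bot.reach([430,-30,260],down(np.radians(10)))
o=bot.get_obs();im=bot.snapshot("wrist");cv2.imwrite("pics/w3.png",im[:,:,::-1]);np.savez("w3.npz",**o);print(o["time"],o["q"])
E
```

```text
[ 0.19  0.28 -0.73  0.57 -0.31  1.59]
False 12.1583 [450.97 -15.68   5.29] [449.97  -9.99  23.07] 25.447381249857273
13.975 [-0.07 -0.02 -0.37  1.22 -0.    1.33]
```

View pics/w3.png

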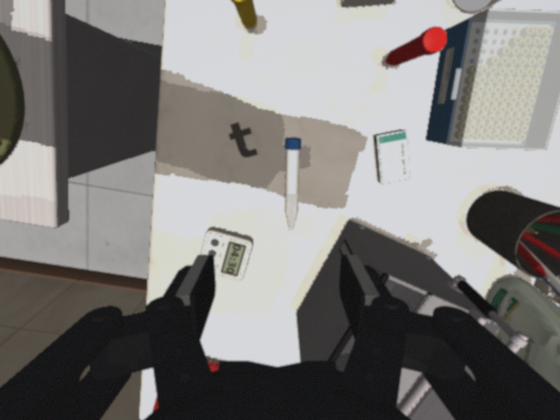

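The tube lies flat, cap at (293,140) and tip at (291,226). The timer (228,253) and carton (393,157) are clear of it.

```bash
python3 - <<'E'
from h import *
np.set_printoptions(precision=2,suppress=True)
o=dict(np.load("w3.npz"))
c=atz("wrist",(293,139),10,o);t=atz("wrist",(291,227),7,o);m=(c+t)/2;d=(t-c)[:2]
print(c,t,np.linalg.norm(d),m)
az=np.arctan2(d[1],d[0]);phi=az+np.pi/2
phi=(phi+np.pi/2)%np.pi-np.pi/2
R=down(phi);print(np.degrees(az),np.degrees(phi),bot.inverse_kinematics([m[0],m[1],3],R))
bot.command_gripper(60)
bot.reach([m[0],m[1],90],R)
o=bot.get_obs();im=bot.snapshot("wrist");cv2.imwrite("pics/w4.png",im[:,:,::-1])
hit=bot.line_to([m[0],m[1],3],v=80,threshold=8)
bot.command_gripper(0,40)
o=bot.get_obs();print(hit,o["time"],o["ee_pos"],o["finger_gap"])
bot.line_to([m[0],m[1],200],v=200)
o=bot.get_obs();print(o["finger_gap"],o["time"])
cv2.imwrite("pics/w5.png",np.hstack([im[150:,130:430],bot.snapshot("wrist")[150:,130:430]])[:,:,::-1])
E
```

```text
[441.55  13.14  10.  ] [460.4  -99.57   7.  ] 114.28019018183147 [450.97 -43.21   8.5 ]
-80.50637159009806 9.493628409901952 [-0.1   0.27 -0.69  0.61  0.    1.31]
False 16.7 [451.52 -43.26   3.45] 19.17852814583932
18.99756579326201 17.8333
```

View pics/w5.png

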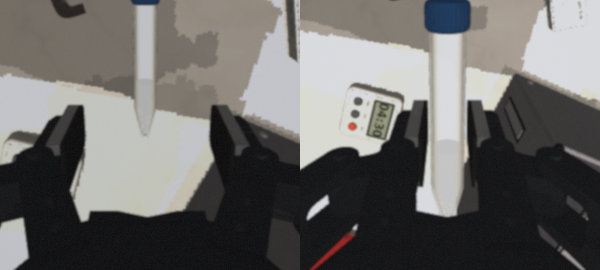

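The tube is held across its middle (gap 19 mm) with the cap end ahead. Next I'll hover it over the mouth and check.

```bash
python3 - <<'E'
from h import *
np.set_printoptions(precision=2,suppress=True)
R=down(np.arctan2(xb[1],xb[0]))
bot.line_to([451,-43,250],v=200)
bot.reach([*mouth[:2],235],R)
bot.line_to([*mouth[:2],180],v=100)
o=bot.get_obs();im=bot.snapshot("wrist");cv2.imwrite("pics/w6.png",im[:,:,::-1]);np.savez("w6.npz",**o);print(o["time"],o["ee_pos"],o["finger_gap"])
M=np.eye(4);M[:3,:3]=o["tool_rot"];M[:3,3]=o["ee_pos"];M=np.linalg.inv(M@bot.calibration("wrist")["T_tool_cam"]);K=bot.calibration("wrist")["camera_matrix"]
for n,x,y in[("front rim",0,80),("front rim",0,60),("mouth rear",46,76),("mouth front",4,76),("rear",46,40)]:
    q=front+x*xb+y*yb+[0,0,150];p=K@(M@[*q,1])[:3];print(n,x,y,p[:2]/p[2])
E
```

```text
19.625 [ 538.64 -160.7   180.6 ] 18.895424495609145
front rim 0 80 [227.59 100.05]
front rim 0 60 [229.27 139.43]
mouth rear 46 76 [316.25 108.19]
mouth front 4 76 [235.62 108.15]
rear 46 40 [313.89 176.23]
```

View pics/w6.png

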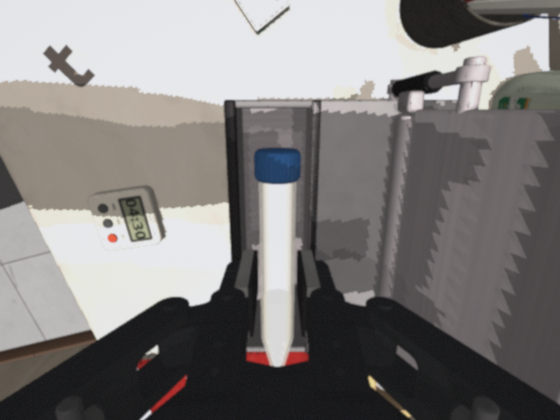

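The mouth's inner edges are at columns about 237 and 315, its far rim is at row 101, and the tube is centred at column 277. This matches the model (236, 316, 100). I'll release it just above the rim.

```bash
python3 - <<'E'
from h import *
np.set_printoptions(precision=2,suppress=True)
f0=bot.get_obs()["wrist_force"]
hit=bot.line_to([*mouth[:2],157],v=50,threshold=8)
print(hit,bot.get_obs()["ee_pos"],bot.get_obs()["wrist_force"]-f0)
bot.command_gripper(50,40)
bot.line_to([*mouth[:2],200],v=150)
p=mouth-60*xb+30*yb
bot.line_to([p[0],p[1],330],v=250)
o=bot.get_obs();im=bot.snapshot("wrist");cv2.imwrite("pics/w7.png",im[:,:,::-1]);np.savez("w7.npz",**o);print(o["time"])
R=o["tool_rot"];print(bot.inverse_kinematics(tcp(handle(1.85)+[0,0,70],R),R))
M=np.eye(4);M[:3,:3]=R;M[:3,3]=o["ee_pos"];M=np.linalg.inv(M@bot.calibration("wrist")["T_tool_cam"]);K=bot.calibration("wrist")["camera_matrix"]
for y in(-42,0,42):
    q=handle(1.85)+y*yb;p=K@(M@[*q,1])[:3];print("handle",y,p[:2]/p[2])
E
```

```text
False [ 538.27 -160.93  156.75] [ 0.03  0.67 -0.98]
21.85
[-0.29  0.45  0.39  1.51 -0.    1.55]
handle -42 [521.48 334.55]
handle 0 [536.09 279.82]
handle 42 [552.54 218.14]
```

View pics/w7.png

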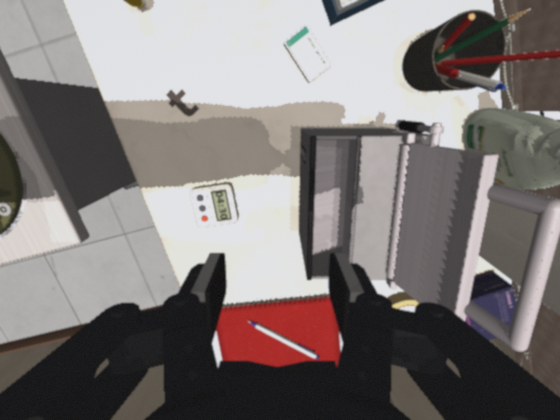

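The tube is no longer in the mouth, nor outside the bin. The handle bar runs (549,200)–(524,345) and crosses the predicted line to within about 2 px. Now I'll pinch it from above and check before moving.

```bash
python3 - <<'E'
from h import *
np.set_printoptions(precision=2,suppress=True)
R=down(np.arctan2(xb[1],xb[0])); D=np.array([0,0,-15.])
bot.command_gripper(44,50)
bot.reach(handle(1.85)+D+[0,0,80],R)
f0=bot.get_obs()["wrist_force"]
hit=bot.line_to(handle(1.85)+D,v=80,threshold=8)
print("hit",hit)
if not hit:
    bot.command_gripper(0,50)
o=bot.get_obs();print(o["time"],o["finger_gap"],o["wrist_force"]-f0,o["ee_pos"]-handle(1.85)-D)
a=bot.snapshot("side");a=cv2.resize(a[60:240,180:360],(420,420),interpolation=cv2.INTER_CUBIC)
cv2.imwrite("pics/s8.png",np.hstack([a,bot.snapshot("wrist")[:,100:460]])[:,:,::-1])
E
```

```text
hit False
24.4083 9.834326018201086 [-9.36  1.31  6.86] [-2.37  0.61  0.6 ]
```

View pics/s8.png

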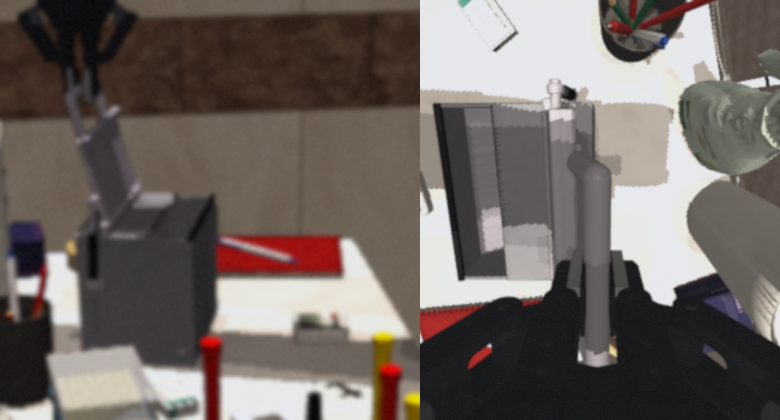

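The bar is pinched (gap 9.8 mm), and the mouth and baffle in the right half are empty, so the tube has slid through. Now I'll guide the flap down the arc slowly, logging forces.

```bash
python3 - <<'E'
from h import *
np.set_printoptions(precision=1,suppress=True)
D=np.array([0,0,-15.])-2.5*xb
f0=np.array([0.1,0.1,-0.9])
for i,th in enumerate(np.linspace(1.85,0,17)[1:]):
    hit=bot.line_to(handle(th)+D,v=80,threshold=30)
    o=bot.get_obs();print(round(th,2),hit,o["ee_pos"]-handle(th)-D,o["wrist_force"]-f0,round(o["finger_gap"],1),round(o["time"],2))
    if hit or o["finger_gap"]<7: print("STOP");break
E
```

```text
1.73 False [ 1.1 -0.3  0.8] [ 3.9 -0.8  3.4] 10.2 24.89
1.62 False [ 1.1 -0.3  1.5] [ 2.3 -1.   9.5] 9.8 25.24
1.5 False [ 1.6 -0.4  2.1] [ 2.7 -1.6  9.5] 10.2 25.59
1.39 False [ 0.2 -0.1  1.1] [0.  0.2 9.9] 10.2 25.94
1.27 False [-1.   0.2  0.7] [-3.1  0.5 10.7] 10.1 26.29
1.16 False [-0.8  0.1  0.3] [-3.1  0.3  8.3] 10.0 26.64
1.04 False [-1.1  0.2 -0.8] [-2.3  0.3  3.1] 10.2 26.99
0.92 False [ 0.1 -0.1 -0.4] [ 0.4 -0.8 -2.5] 10.4 27.34
0.81 False [-0.2 -0.  -0.6] [ 0.8 -1.5 -5.3] 10.0 27.69
0.69 False [ 0.1 -0.2  0.2] [ 0.3 -2.7 -3.8] 10.4 28.04
0.58 False [-0.2 -0.1 -0.2] [ 0.3 -3.3 -3.5] 10.1 28.39
0.46 False [ 0.3 -0.1  0.2] [ 0.8 -2.5 -3.6] 10.1 28.74
0.35 False [-0.1 -0.1 -0.2] [ 0.6 -3.3 -3.9] 10.2 29.09
0.23 False [-0.1 -0.1 -0. ] [-0.6 -4.1 -1.9] 10.2 29.44
0.12 False [ 0.  -0.1  0.3] [-2.  -4.3  0.5] 10.1 29.79
0.0 False [-0.1 -0.1  0.3] [-2.7 -5.  -0.1] 9.9 30.14
```

The flap followed smoothly and forces stayed under 12 N. I'll press gently to make sure it is seated, open slightly, and withdraw straight up.

```bash
python3 - <<'E'
from h import *
np.set_printoptions(precision=1,suppress=True)
o=bot.get_obs();p=o["ee_pos"]
hit=bot.line_to(p-[0,0,5],v=20,threshold=10)
o=bot.get_obs();print(hit,o["ee_pos"]-p,o["wrist_force"])
bot.command_gripper(36,50)
bot.sleep(.3)
p=bot.get_obs()["ee_pos"]
bot.line_to(p+[0,0,150],v=120)
q=p+[-40,20,200]
bot.line_to(q,v=200)
bot.sleep(.5)
o=bot.get_obs();print(o["time"],o["wrist_force"],o["finger_gap"])
a=bot.snapshot("side");a=cv2.resize(a[100:280,180:360],(400,400),interpolation=cv2.INTER_CUBIC)
b=bot.snapshot("top");b=cv2.resize(b[110:290,170:450][:,:],(400,257),interpolation=cv2.INTER_CUBIC)
w=cv2.resize(bot.snapshot("wrist"),(400,300))
r=np.vstack([b,w]);a=cv2.copyMakeBorder(a,0,r.shape[0]-400,0,0,cv2.BORDER_CONSTANT)
cv2.imwrite("pics/e9.png",np.hstack([a,r])[:,:,::-1])
E
```

```text
True [-0.1 -0.1 -0.7] [-2.2  0.1  7.3]
33.4 [ 0.8  0.3 -0.5] 36.05583175076143
```

The picture limit is reached (the viewer refused the 12th), so the last check is numeric: handle bar position in the wrist image, and image change at the bystanders.

```bash
python3 - <<'E'
from h import *
o=bot.get_obs();im=cv2.cvtColor(bot.snapshot("wrist"),cv2.COLOR_RGB2GRAY)
M=np.eye(4);M[:3,:3]=o["tool_rot"];M[:3,3]=o["ee_pos"];M=np.linalg.inv(M@bot.calibration("wrist")["T_tool_cam"]);K=bot.calibration("wrist")["camera_matrix"]
for y in(25,35):
  r=[]
  for s in range(-20,22,2):
    p=K@(M@[*(handle(0)+s*xb+y*yb),1])[:3];u,v=(p[:2]/p[2]).round().astype(int);r.append(int(im[v,u]) if 0<=v<420 and 0<=u<560 else -1)
  print(y,(u,v),r)
t0=cv2.cvtColor(cv2.imread("pics/top0.png"),cv2.COLOR_BGR2GRAY);t=cv2.cvtColor(bot.snapshot("top"),cv2.COLOR_RGB2GRAY)
for n,(u,v) in dict(marker=(188,226),beaker=(226,180),box=(297,194),timer=(359,261),red1=(257,202),red2=(224,259)).items():
  T=t0[v-12:v+13,u-12:u+13];S=t[v-26:v+27,u-26:u+27];m=cv2.matchTemplate(S,T,cv2.TM_CCOEFF_NORMED);_,c,_,l=cv2.minMaxLoc(m);print(n,round(c,2),"shift px",l[0]-14,l[1]-14)
E
```

```text
25 (np.int64(342), np.int64(167)) [156, 147, 138, 137, 136, 139, 122, 98, 115, 133, 127, 113, 114, 122, 123, 122, 115, 66, 49, 48, 50]
35 (np.int64(343), np.int64(158)) [157, 153, 138, 138, 138, 134, 98, 105, 120, 134, 129, 114, 100, 105, 105, 105, 104, 76, 49, 47, 49]
marker 1.0 shift px 0 0
beaker 1.0 shift px 0 0
box 1.0 shift px 0 0
timer 0.87 shift px 0 0
red1 1.0 shift px 0 0
red2 1.0 shift px 0 0
```

The bar shows at −2 mm, 12 mm wide, where the shut handle should be, and the bystanders have not moved.

```bash
python3 -c "
from station import bot
bot.finish_job()"
```

```text
the job is handed in; nothing more can be done
```

The tube went down the chute, I eased the flap shut, and the job is handed in at about 33.5 s of the 70 s allowed. `finish_job` reports no verdict, so the result rests on the checks below.

**What I did:**
1. I took the blue-capped tube from the rack with a tilted grasp and laid it on the worktop.
2. I took it again across its middle and released it just above the mouth, lying along the bin.
3. I pinched the handle from above and led the flap down its arc at about 80 mm/s.
4. I pressed until it seated, opened the fingers and withdrew upward.

**Last checks:**
- **Tube:** the mouth and baffle were empty in the picture taken before I closed the flap. I did not see the tube on the bin's floor.
- **Closing:** forces stayed under about 12 N. The press at the end met a firm stop after 0.7 mm.
- **Flap shut:** the bar shows in the wrist image within about 2 mm of where the shut handle should be.
- **Bystanders:** the marker, beaker, carton, timer and the two red tubes I checked show 0 px shift in the top view. The timer's match was weaker at 0.87, and I did not check the yellow tubes.

**What disagreed or failed:**
- The first grasp read a gap of 25 mm on the 20 mm tube, but it held, and the second grasp read 19 mm.
- The handle sat about 2.5 mm forward of my model, so I shifted the arc to match.
- The final check picture was refused at the viewer's 12-picture limit, so that check was numeric only.

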